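# Weigh the red tin on the hook scale

### The arm

A 6-joint arm with a two-finger parallel gripper is mounted at the origin on the work surface. World frame = base frame: x ahead of the robot, y to its left, z up, the work surface at z = 0. Lengths are in m, angles in rad, forces in N, time in s.
With the tool pointing down it reaches from about 0.35 to 0.725 m from the base axis. Payload 4.3 kg.
Tool frame: the origin (TCP) lies midway between the tips of the shut fingers; the grasp point (between the pads) lies 19 mm behind it (ctrl.grip_point_offset is the distance from the TCP to the grasp point, in m); z points along the fingers, y is the line along which they close (so a half turn about z gives the same grasp; the last joint's range is limited). The gripper opens to 85 mm and grips with 20 to 120 N. Pads are 22 mm wide; open, the fingers measure 114 mm over their backs; the gripper's body (76 mm by 85 mm) begins 54 mm behind the grasp point. The pads swing forward as they close: fully open they stand 13 mm farther back than shut.
Start: joints at [1.075, 0.377, 0.081, 1.274, 0, 1.46], TCP at [0.216, 0.533, 0.231] pointing down, gripper open.
Joint ranges: [-2.72, 2.72], [-0.84, 1.66], [-1.02, 1.22], [-1.77, 2.12], [-1.37, 1.28], [-3.14, 3.14]. Speed limits (rad/s): [2.57, 2.57, 3.14, 3.14, 3.14, 3.14].

### API

Orientations are given as a unit quaternion [x, y, z, w].
In Python, from station import ctrl, eyes gives the robot as it stands. The module is installed in compiled form; this text tells all that it offers.
- The arm moves only by the tool play_rows, never from a script. Its argument "plan" is text: rows parted by semicolons, each of 7 numbers parted by spaces: the turn, a rotation vector about the tool's x, y, z each as a share of 45 degrees, from -1 to 1, then the shift along the tool's x, y, z each as a share of 0.1 m, from -1 to 1, then the closure, from -1 (fully open) to 1 (shut). In form: ax ay az x y z fingers; .... A call has 1 to 5 rows; each row is the pose to reach, as a shift and turn from the pose commanded when the call began, along the tool's axes at that moment; what a row does not reach only later rows make up. A row lasts 1/12 s, in which the tool goes at most 41.7 mm and 7.16 degrees, less where a joint would pass 70% of its speed; a pose out of reach is approached as far as the arm can. A call with a number of a shift or a turn outside -1 to 1 is refused whole. A call with a gripper value outside its range is refused whole. The fingers move at their own pace and stop on an object; "grip_force" is the grip in N (left out, the last holds). Time passes only in rows, so rows that repeat a pose let the fingers close. It gives the time, the measured TCP pose, the force, the opening and the grip force at its end, in the units of the state.
- ctrl.get_obs(): the state, without advancing time (a new reading comes with each control period).
- eyes.get_image(name): name is "scene" or "side" or "wrist"; returns the picture (400x640x3 uint8, red, green, blue); there is no depth.
- eyes.get_calibration(name): a dict with "camera_matrix" (3x3 intrinsics, pixels), "cam_to_world" (4x4, takes a point from camera to world coordinates). Camera axes: x right, y down, z forward; pixel columns grow to the right and rows downward; lengths in m; the calibration is good to about 2 mm. A picture is of the moment at which its call begins: read the wrist's pose just before it. get_calibration takes no time and is no camera call; for the wrist camera it gives the pose at the moment of the call.
- ctrl.close_job(): hands the job in; it is judged then, once.
The state is a dict: "time": time; "joints": joint angles; "qd": joint speeds; "effort": joint torques, N m; "eef_pos": TCP position; "orientation": TCP orientation; "contact_force": force on the tool from outside, world axes, zero at the start; "torque": the same for the moment, N m; "width": opening from 0.0 (shut) to 1.0 (fully open); "grasp_force": force on a finger pad.
Only numpy, scipy, OpenCV 4.12 (cv2) and the standard library are available. Lean on these libraries where they do the work, as an engineer would, in place of code of your own. Each camera call takes 0.05 s, during which the arm holds its last target. There are 200 camera calls.

### The job

Weigh the red-lidded tin: hang it by its bar on the brass hook of the spring scale, easing its weight on by feel so that the hook never moves faster than about 8 cm/s (no drop, bounce or snap) and is not dragged to its bottom stop, then let go and leave it hanging free until it has hung still for over a second. Then lift it off, letting the hook come up just as gently, set it down softly upright inside the black baking pan and let go, with the hook empty at the top. Leave everything else as it stands.

Things in the scene. Friction and masses are not known exactly. Their poses are not given: they have to be found in the camera images.
- tin_tab (a point): Red grip tab of the red-lidded tin, the part to grasp: 22 mm (tin's x) x 14 mm thick (tin's y) x 42 mm tall, from 23 mm below this point to 19 mm above; pinch it across the 14 mm. 147 mm above the foot, 43 mm above the bar's axis; an 8 mm neck joins bar and tab. z up when it stands; a half turn about z looks the same. Starts on the blue board beside a like tin with a white lid
- tin_bar (a point): Middle of the red tin's hanging bar, on its axis: steel, 8 mm thick, along the tin's y, 104 mm above the foot, between two uprights 8 mm wide at y = +-33 mm. Under it is a window 60 mm wide and 40 mm high through which the hook passes along the tin's x. Same axes as tin_tab
- tin_foot (a point): Centre of the underside of the red-lidded tin, a sealed rigid steel can 64 mm across, lid 68 mm across with its top 60 mm above the foot. Its mass differs each time and is not told: about 0.16 to 0.56 kg
- hook_seat (a point): Bottom of the V seat of the brass hook (upper face), moves with it; 255 mm above the table unloaded. -x points out of the open end, +x to the column (115 mm off), z up. Strap 20 mm wide (y), reaching 5 mm below the seat; the V rises at 47 degrees to a lip at -x and to the level arm at +x, both topping 14 mm above the seat. A seated bar lies along y, its axis 6 mm above this point
- hook (a joint): How far the scale's hook has been pulled down (m): 0 at the top and unloaded, stop at 0.120. Spring about 60 N/m (about 17 mm per newton), lightly damped, so that a weight let go away from its balance bobs for a second or two.
- scale: Sprung hook scale fixed to the table: grey foot plate 170 x 110 x 12 mm that reaches 100 mm towards -x, steel column 64 x 82 mm, 310 mm tall with a blue cap. Origin at the table under the column; the brass hook sticks out of the column towards the scale's -x, its seat 140 mm from the origin. The scale's yaw varies.
- pan: Empty black baking pan fixed to the table, 190 x 220 mm (its x, y) with a 4 mm rim 16 mm high; origin at the centre of its underside; its floor is 4 mm thick
- board: Blue board fixed to the table, 150 x 230 x 12 mm, on which the two tins start; origin at the centre of its underside
- tin_white_tab (a point): Tab of the white-lidded tin, a bystander of the same shape as the red one (147 mm above its foot); leave it alone
- jar: Amber jar, 70 mm across, 100 mm tall, bystander
- scraper: Dough scraper lying flat, 110 mm, bystander
- brush: Pastry brush lying flat, 150 mm long, near the robot, bystander
- timer: White kitchen timer, 66 mm across, bystander
- loaf: Bread loaf, 190 x 80 x 78 mm, bystander
- cup: White cup, 76 mm across, bystander
Not all that is in view belongs to the job. Leave any purple or turquoise look-alike of the part that bears tin_tab alone.

How it is judged:
On the way, in this order (a step that is already met when the one before it is completed fails the run):
1. the red tin hangs by its bar on the hook, untouched by the robot, and both have been still for a second (distance between tin_bar and hook_seat below 0.015 m and value of joint hook above 0.012 m and contact force between each of the fingers, the arm and tin below 0.05 N and velocity of joint hook between -0.012 and 0.012 m/s and linear speed of tin below 0.03 m/s and angular speed of tin below 0.3 rad/s), for 1 s.
2. the red tin is lifted off the hook and the hook is back at the top (value of joint hook below 0.005 m and distance between tin_bar and hook_seat above 0.03 m and contact force between the fingers and tin above 0.5 N), for 0.1 s.
At the end, for the whole second after the job is handed in: The red tin stands upright (within 0.08 rad) and at rest on the floor of the black pan, its centre within 65 mm (pan's x) and 80 mm (pan's y) of the pan's centre; the hook is empty and at the top (within 5 mm); the white tin is where it was (within 20 mm) (x of tin_foot in the frame of pan between -0.065 and 0.065 m and y of tin_foot in the frame of pan between -0.08 and 0.08 m and z of tin_foot in the frame of pan below 0.009 m and angle between tin_foot's own z axis and vertical below 0.08 rad and linear speed of tin below 0.02 m/s and value of joint hook below 0.005 m and distance of tin_white_tab from where it was at the start of the episode below 0.02 m); the robot touches nothing.
It fails at once if the hook drops, bounces or snaps up (faster than 0.12 m/s) (velocity of joint hook above 0.12 m/s or velocity of joint hook below -0.12 m/s).
It fails at once if the scale is dragged to its bottom stop (beyond 115 mm), or the tin is forced against the hook (over 15 N), or the robot knocks against the scale's column (over 15 N) (value of joint hook above 0.115 m or contact force between tin and hook above 15 N or contact force between any of the fingers, the arm and scale above 15 N).
It fails at once if the red tin is banged down or pressed into the pan (over 40 N) (contact force between tin and pan above 40 N).
It fails at once if the red tin is tipped over (angle between tin_foot's own z axis and vertical above 0.7 rad).
It fails at once if the white tin is moved over 20 mm or another thing on the table over 30 mm (distance of tin_white_tab from where it was at the start of the episode above 0.02 m or distance of any of jar, scraper, brush, timer, loaf, cup from where it was at the start of the episode above 0.03 m).
It also fails if it takes over 69 s, if anything falls off the work surface, if the arm or the gripper's body presses on something with over 40 N, if the wrist force passes 120 N, or if a joint passes its speed limit or range.

## Working session

There is one attempt and no reset: what is moved stays moved. The work goes in short steps, Python scripts to look and compute and a tool call to move; the robot and the scene stay as the last step left them, time stands still between calls to the robot, and variables do not carry over. Pictures are saved under pics/ and viewed, at most 10 in all, crops included, and the job is handed in when it is done.

Besides the shell and the picture viewer there is one more tool, called after "Emit:" by a JSON object that holds its "api" and its "payload", one argument or row to a line. play_rows: Moves the arm, as the interface text tells. Shift numbers are shares of 0.1 m and turn numbers shares of 45 degrees, none past 1 either way. Its arguments: {"type":"object","properties":{"plan":{"type":"string"},"grip_force":{"type":"number"}},"required":["plan"]}

```bash
mkdir -p pics; cat > h.py <<'E'
import numpy as np, cv2
from station import ctrl, eyes
def shot(n,f):
    im=eyes.get_image(n); cv2.imwrite('pics/'+f+'.png',im[:,:,::-1]); np.savez('pics/'+f+'.npz',im=im,K=eyes.get_calibration(n)['camera_matrix'],T=eyes.get_calibration(n)['cam_to_world']); return im
def load(f):
    d=np.load('pics/'+f+'.npz'); return d['im'],np.array(d['K']),np.array(d['T'])
def ray(K,T,u,v):
    d=T[:3,:3]@np.linalg.solve(K,[u,v,1.]); return T[:3,3],d/np.linalg.norm(d)
def onz(K,T,u,v,z):
    o,d=ray(K,T,u,v); return o+d*(z-o[2])/d[2]
def tri(r1,r2):
    (a,d),(b,e)=r1,r2
    s=np.linalg.lstsq(np.stack([d,-e],1),b-a,rcond=None)[0]
    p,q=a+s[0]*d,b+s[1]*e; return (p+q)/2,np.linalg.norm(p-q)
def proj(K,T,p):
    c=np.linalg.inv(T)@np.append(p,1); q=K@c[:3]; return q[:2]/q[2]
E
python3 - <<'E'
from h import *
print(ctrl.get_obs())
for n in ['scene','side']:
    shot(n,n+'0')
    c=eyes.get_calibration(n); print(n,c['camera_matrix'],c['cam_to_world'])
E
```

```text
{'time': 0.0, 'joints': array([ 1.07467904e+00,  3.78077546e-01,  7.96622743e-02,  1.27439722e+00,
       -1.87995547e-05,  1.46049162e+00]), 'qd': array([-6.49607515e-04,  3.87597397e-04, -5.58692811e-04, -1.48591398e-03,
        4.27989723e-05,  5.94263188e-04]), 'effort': array([ 3.29401728e-04, -4.63606560e+01,  2.69874376e+01,  2.08569726e-02,
       -1.58236580e-04,  1.21485908e-05]), 'eef_pos': array([0.21607593, 0.53216739, 0.23036669]), 'orientation': array([ 1.91711975e-01,  9.81450713e-01, -9.64900932e-04, -2.92027927e-04]), 'contact_force': array([ 0.29550948,  0.07801813, -0.60866211]), 'torque': array([ 0.07593925,  0.04818642, -0.06688434]), 'grasp_force': 0.0, 'width': 1.0026356169069406}
scene [[364.8785732    0.         319.80098283]
 [  0.         364.8785732  198.74845515]
 [  0.           0.           1.        ]] [[ 0.0297415   0.80944626 -0.58644027  1.23526156]
 [ 0.99955645 -0.02318608  0.01868975  0.02147292]
 [ 0.0015311  -0.58673602 -0.80977682  1.16008019]
 [ 0.          0.          0.          1.        ]]
side [[520.39294849   0.         323.66916767]
 [  0.         520.39294849 204.2731699 ]
 [  0.           0.           1.        ]] [[ 0.99980271 -0.0069536   0.01860626  0.48266846]
 [-0.01757602 -0.74609204  0.66561081 -1.16511776]
 [ 0.00925359 -0.66580651 -0.74606706  1.50642168]
 [ 0.          0.          0.          1.        ]]
```

View pics/scene0.png

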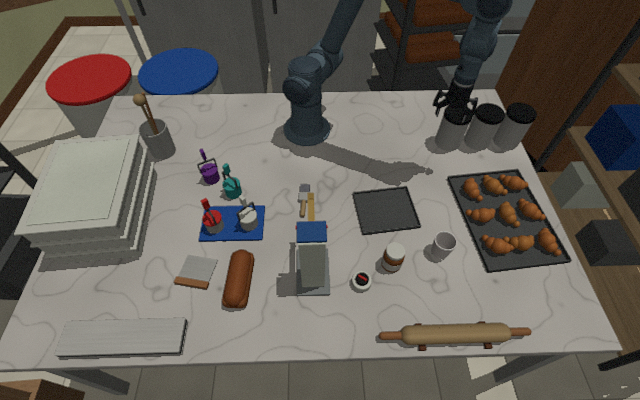

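View pics/side0.png

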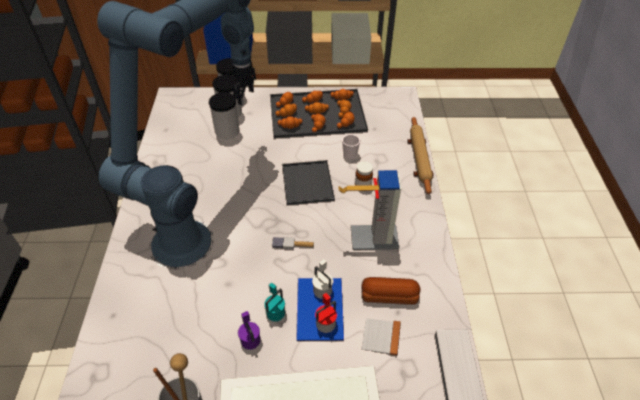

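The scene camera shows four similar tins: purple (209,170), turquoise (231,185), white-lidded (248,217) and red-lidded (212,220). Only the red one at (212,220) / side (326,312) stands on the blue board with a red lid and tab. I'll confirm this in an enlarged crop, which also shows the hook.

```bash
python3 - <<'E'
from h import *
s,_,_=load('scene0'); d,_,_=load('side0')
def up(im,x,y,w,h,k): return cv2.resize(im[y:y+h,x:x+w],None,fx=k,fy=k,interpolation=cv2.INTER_CUBIC)
a=up(s,190,180,80,60,5); b=up(d,280,250,80,100,5)[:300*1+200]; c=up(s,280,175,80,120,4); e=up(d,330,160,80,100,4)
W=np.zeros((600,800,3),np.uint8)
W[:300,:400]=a; W[:300,400:]=up(d,285,265,80,60,5)
W[300:,:400]=up(s,280,185,80,60,5); W[300:,400:]=up(d,330,160,80,60,5)
cv2.imwrite('pics/crop1.png',W[:,:,::-1])
# masks
for n in ['scene0','side0']:
    im,K,T=load(n); hsv=cv2.cvtColor(im,cv2.COLOR_RGB2HSV)
    def comps(m,name,mn=30):
        k,l,st,ce=cv2.connectedComponentsWithStats(m.astype(np.uint8))
        print(n,name,[(st[i].tolist(),ce[i].round(1).tolist()) for i in range(1,k) if st[i,4]>mn])
    h,S,v=hsv[...,0],hsv[...,1],hsv[...,2]
    comps(((h<5)|(h>175))&(S>170)&(v>90),'red',15)
    comps((h>105)&(h<125)&(S>180)&(v>60),'blue')
    comps((h>12)&(h<28)&(S>130)&(v>100),'brass')
E
```

```text
scene0 red [([46, 54, 85, 49, 3060], [87.7, 78.5]), ([201, 199, 6, 4, 17], [203.8, 200.5]), ([211, 210, 10, 14, 80], [216.3, 215.7]), ([203, 212, 11, 14, 77], [207.9, 219.7]), ([358, 275, 9, 6, 20], [362.2, 277.2])]
scene0 blue [([138, 48, 80, 47, 2565], [177.6, 71.7]), ([613, 105, 27, 35, 391], [630.1, 117.3]), ([199, 206, 66, 35, 1019], [234.1, 225.8])]
scene0 brass [([485, 175, 23, 19, 156], [495.3, 183.8]), ([506, 176, 22, 11, 112], [517.0, 180.9]), ([468, 178, 11, 18, 120], [473.0, 186.4]), ([308, 194, 6, 27, 141], [310.7, 206.8]), ([520, 198, 25, 21, 141], [532.6, 208.2]), ([503, 201, 17, 25, 179], [509.9, 212.3]), ([474, 208, 21, 12, 142], [485.1, 212.6]), ([542, 228, 19, 26, 175], [550.5, 240.1]), ([512, 235, 22, 13, 191], [523.9, 240.6]), ([488, 237, 26, 15, 179], [501.7, 243.6]), ([175, 277, 33, 11, 165], [191.3, 281.9]), ([511, 328, 20, 6, 90], [520.8, 330.7]), ([381, 332, 20, 6, 101], [390.8, 334.4])]
side0 red [([376, 191, 3, 8, 20], [376.9, 194.4]), ([318, 293, 18, 32, 324], [326.6, 312.2])]
side0 blue [([205, 17, 26, 46, 734], [216.0, 41.8]), ([380, 172, 18, 17, 273], [388.2, 179.7]), ([298, 279, 45, 61, 1581], [316.4, 312.2])]
side0 brass [([251, 0, 138, 10, 922], [325.1, 5.1]), ([253, 38, 130, 36, 1437], [310.3, 62.1]), ([372, 41, 9, 8, 43], [376.1, 44.1]), ([197, 64, 19, 8, 73], [206.3, 67.6]), ([338, 99, 12, 18, 128], [343.6, 106.1]), ([276, 103, 21, 12, 122], [286.7, 108.7]), ([306, 102, 22, 9, 125], [316.5, 106.5]), ([411, 123, 21, 58, 627], [420.5, 152.9]), ([339, 185, 40, 7, 191], [360.0, 187.7]), ([295, 242, 18, 4, 53], [303.8, 243.9]), ([171, 354, 15, 16, 181], [178.1, 361.5])]
```

View pics/crop1.png

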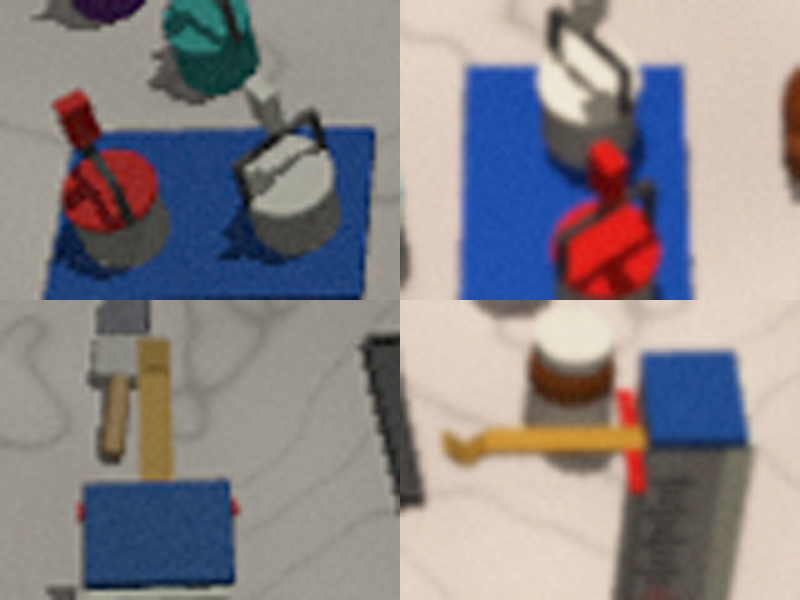

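The crop confirms it: the red lid and tab are in the scene at tab (205,204) and in the side view at (327,299), with the white tin behind. The hook's open end points towards the robot, with its tip at scene (311,194) and side (340,189).

```bash
python3 - <<'E'
from h import *
s,K1,T1=load('scene0'); d,K2,T2=load('side0')
f=lambda p,q:tri(ray(K1,T1,*p),ray(K2,T2,*q))
print('tab',f((205.4,204.4),(326.6,299.4)))
print('hook tip',f((311,193.5),(339.5,189)))
print('tip z.269',onz(K1,T1,311,193.5,.269), 'arm at col',onz(K1,T1,311.3,220,.269))
# cap corners scene crop
for u,v in [(84,484),(230,481),(234,585),(84,587)]: print('cap',onz(K1,T1,280+u/5,185+(v-300)/5,.315).round(4))
for u,v in [(640,353),(735,351),(747,444),(645,447)]: print('cap side',onz(K2,T2,330+(u-400)/5,160+(v-300)/5,.315).round(4))
# bar in scene: uprights tops
print('white bar', onz(K1,T1,190+237/5,180+172/5,.116), onz(K1,T1,190+318/5,180+115/5,.116))
# lid centre
print('lid red',onz(K1,T1,190+111/5,180+190/5,.072),'side',onz(K2,T2,285+207/5,265+248/5,.072),'white',onz(K1,T1,190+290/5,180+178/5,.072))
print('bar red',onz(K1,T1,190+82/5,180+143/5,.116),onz(K1,T1,190+125/5,180+218/5,.072))
# bar ends in side: (560,248) and (648,187)
print('bar side',onz(K2,T2,285+(562-400)/5,265+238/5,.116),onz(K2,T2,285+(648-400)/5,265+187/5,.116))
hsv=cv2.cvtColor(s,cv2.COLOR_RGB2HSV); g=hsv[...,2]
for n,(im,K,T,box) in dict(scene=(s,K1,T1,(345,180,80,60)),side=(d,K2,T2,(275,155,65,55))).items():
    x,y,w,h=box; m=(cv2.cvtColor(im,cv2.COLOR_RGB2GRAY)[y:y+h,x:x+w]<75).astype(np.uint8)
    c=max(cv2.findContours(m,0,2)[0],key=cv2.contourArea); r=cv2.approxPolyDP(c,5,True)[:,0]+[x,y]
    P=np.array([onz(K,T,*p,.016) for p in r]); print(n,r.tolist(),P.round(3).tolist(),P.mean(0))
E
```

```text
tab (array([ 0.5187318 , -0.34068463,  0.15396632]), np.float64(0.0007215050901589232))
hook tip (array([0.5658019 , 0.01464403, 0.26139437]), np.float64(0.003993669558155469))
tip z.269 [0.56943076 0.0158172  0.269     ] arm at col [0.6651413  0.01519254 0.269     ]
cap [ 0.6993 -0.0242  0.315 ]
cap [0.6996 0.0557 0.315 ]
cap [0.7644 0.0552 0.315 ]
cap [ 0.7633 -0.0237  0.315 ]
cap side [0.6922 0.0433 0.315 ]
cap side [0.7545 0.0447 0.315 ]
cap side [ 0.7527 -0.0389  0.315 ]
cap side [ 0.688 -0.041  0.315]
white bar [ 0.53723947 -0.23856367  0.116     ] [ 0.49088186 -0.18677386  0.116     ]
lid red [ 0.52059405 -0.33721443  0.072     ] side [ 0.51885124 -0.34482503  0.072     ] white [ 0.5140441  -0.21127049  0.072     ]
bar red [ 0.51001321 -0.34832365  0.116     ] [ 0.54434524 -0.3240589   0.072     ]
bar side [ 0.49070535 -0.36284739  0.116     ] [ 0.54377272 -0.32814455  0.116     ]
scene [[405, 186], [352, 194], [362, 234], [420, 226]] [[0.354, 0.388, 0.016], [0.387, 0.174, 0.016], [0.569, 0.196, 0.016], [0.541, 0.412, 0.016]] [0.46268837 0.29269303 0.016     ]
side [[326, 161], [283, 165], [288, 204], [333, 200]] [[0.534, 0.405, 0.016], [0.356, 0.383, 0.016], [0.383, 0.167, 0.016], [0.556, 0.186, 0.016]] [0.45736228 0.28528592 0.016     ]
```

Emit:
{"api": "play_rows", "payload": {
  "plan": "0 0 0 -0.87 -0.99 0 -1;0 0 0 -0.87 -0.99 0 -1;0 0 0 -0.87 -0.99 0 -1;0 0 0 -0.87 -0.99 0 -1",
  "grip_force": 40
}}

```text
time: 0.43
eef_pos: [0.2598, 0.4028, 0.2304]
orientation: [0.194, 0.981, -0.003, -0.0]
contact_force: [-0.5, 0.8, 0.0]
width: 1.001
grasp_force: 0.0
```

Emit:
{"api": "play_rows", "payload": {
  "plan": "0 0 0 -0.87 -0.99 0 -1;0 0 0 -0.87 -0.99 0 -1;0 0 0 -0.87 -0.99 0 -1;0 0 0 -0.87 -0.99 0 -1"
}}

```text
time: 0.77
eef_pos: [0.3038, 0.2794, 0.231]
orientation: [0.194, 0.981, -0.001, 0.0]
contact_force: [-0.2, 0.5, -0.1]
width: 0.999
grasp_force: 0.0
```

Emit:
{"api": "play_rows", "payload": {
  "plan": "0 0 0 -0.87 -0.99 0 -1;0 0 0 -0.87 -0.99 0 -1;0 0 0 -0.87 -0.99 0 -1;0 0 0 -0.87 -0.99 0 -1"
}}

```text
time: 1.1
eef_pos: [0.348, 0.1552, 0.2313]
orientation: [0.195, 0.981, -0.001, 0.001]
contact_force: [-0.3, 0.7, 0.3]
width: 0.997
grasp_force: 0.0
```

Emit:
{"api": "play_rows", "payload": {
  "plan": "0 0 0 -0.87 -0.99 0 -1;0 0 0 -0.87 -0.99 0 -1;0 0 0 -0.87 -0.99 0 -1;0 0 0 -0.87 -0.99 0 -1"
}}

```text
time: 1.43
eef_pos: [0.3921, 0.0308, 0.2314]
orientation: [0.195, 0.981, -0.001, 0.001]
contact_force: [0.1, 0.8, -0.2]
width: 0.998
grasp_force: 0.0
```

Emit:
{"api": "play_rows", "payload": {
  "plan": "0 0 0 -0.87 -0.99 0 -1;0 0 0 -0.87 -0.99 0 -1;0 0 0 -0.87 -0.99 0 -1;0 0 0 -0.87 -0.99 0 -1"
}}

```text
time: 1.77
eef_pos: [0.4359, -0.0938, 0.2311]
orientation: [0.194, 0.981, -0.001, 0.001]
contact_force: [0.7, 0.1, -0.3]
width: 0.999
grasp_force: 0.0
```

Emit:
{"api": "play_rows", "payload": {
  "plan": "0 0 0.78 -0.87 -0.99 0 -1;0 0 0.78 -0.87 -0.99 0 -1;0 0 0.78 -0.87 -0.99 0 -1;0 0 0.78 -0.87 -0.99 0 -1;0 0 0.78 -0.87 -0.99 0 -1"
}}

```text
time: 2.18
eef_pos: [0.478, -0.2156, 0.2304]
orientation: [0.483, 0.876, 0.0, -0.0]
contact_force: [-0.2, 0.7, -1.6]
width: 1.0
grasp_force: 0.0
```

```bash
python3 - <<'E'
from h import *
o=ctrl.get_obs();print(o['eef_pos'],o['time']); im=shot('wrist','w1'); _,K,T=load('w1'); print(K,T.round(3))
print(proj(K,T,[.519,-.341,.157]))
E
```

```text
[ 0.47803061 -0.2155906   0.23038098] 2.1833
[[308.03657686   0.         320.44913502]
 [  0.         308.03657686 199.82621093]
 [  0.           0.           1.        ]] [[ 0.846  0.505  0.169  0.435]
 [ 0.533 -0.802 -0.27  -0.145]
 [-0.001  0.319 -0.948  0.373]
 [ 0.     0.     0.     1.   ]]
[283.23348234 348.18192675]
```

View pics/w1.png

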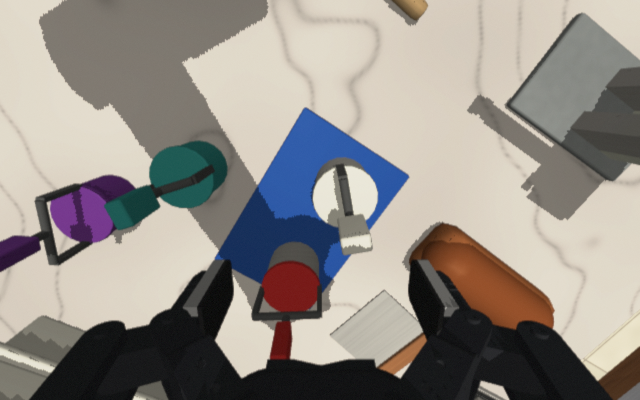

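The wrist view shows the red tin with its bar from about (257,317) to (320,317), its lid at (291,288) and its tab at (282,342). The bar runs nearly along the tool's y.

```bash
python3 - <<'E'
from h import *
im,K,T=load('w1')
a=onz(K,T,256,317,.116);b=onz(K,T,320,316.5,.116);print(a,b,(a+b)/2,np.linalg.norm(b-a),np.degrees(np.arctan2(*(b-a)[1::-1])))
hsv=cv2.cvtColor(im,cv2.COLOR_RGB2HSV);h,S,v=cv2.split(hsv)
m=((((h<6)|(h>174))&(S>150)&(v>60)).astype(np.uint8)); 
k,l,st,ce=cv2.connectedComponentsWithStats(m); print([(st[i].tolist(),ce[i].round(1)) for i in range(1,k) if st[i,4]>50])
print('lid',onz(K,T,291,288,.072))
s,K1,T1=load('scene0')
print(tri(ray(K1,T1,205,204),ray(K,T,282,341)))
E
```

```text
[ 0.49197716 -0.35853319  0.116     ] [ 0.54626714 -0.3236137   0.116     ] [ 0.51912215 -0.34107344  0.116     ] 0.06455054951646967 32.74925594807589
[([262, 261, 58, 51, 2316], array([290.3, 286.5])), ([271, 321, 20, 39, 626], array([281.4, 341.2]))]
lid [ 0.51650793 -0.33855712  0.072     ]
(array([ 0.51620418, -0.34216432,  0.1506892 ]), np.float64(0.0030734107381683046))
```

Emit:
{"api": "play_rows", "payload": {
  "plan": "0 0 0 -0.65 -0.16 0 -1;0 0 0 -0.65 -0.16 0 -1;0 0 0 -0.65 -0.16 0 -1"
}}

```text
time: 2.48
eef_pos: [0.5, -0.2797, 0.2303]
orientation: [0.479, 0.878, -0.0, 0.001]
contact_force: [0.1, -0.5, -0.2]
width: 1.002
grasp_force: 0.0
```

Emit:
{"api": "play_rows", "payload": {
  "plan": "0 0 0 -0.62 -0.16 0 -1;0 0 0 -0.62 -0.16 0 -1;0 0 0 -0.62 -0.16 0 -1"
}}

```text
time: 2.73
eef_pos: [0.5196, -0.3399, 0.2299]
orientation: [0.479, 0.878, -0.0, -0.0]
contact_force: [-0.2, -0.2, -0.6]
width: 1.003
grasp_force: 0.0
```

Emit:
{"api": "play_rows", "payload": {
  "plan": "0 0 0 0 0 0.3 -1;0 0 0 0 0 0.6 -1;0 0 0 0 0 0.7 -1;0 0 0 0 0 0.7 -1"
}}

```text
time: 3.07
eef_pos: [0.5166, -0.3346, 0.158]
orientation: [0.478, 0.879, 0.001, -0.004]
contact_force: [-0.9, 0.3, -0.0]
width: 0.999
grasp_force: 0.0
```

```bash
python3 - <<'E'
from h import *
o=ctrl.get_obs();print(o['eef_pos'],o['orientation'],o['time']); im=shot('wrist','w2'); shot('side','s2')
_,K,T=load('w2'); print(proj(K,T,[.518,-.340,.159]))
d=load('side0' if 0 else 's2')[0]; c=cv2.resize(d[230:350,260:400],None,fx=3,fy=3)
W=np.zeros((400,640+160,3),np.uint8); W[:, :640]=im; cv2.imwrite('pics/v2.png',im[200:,:,::-1])
E
```

```text
[ 0.51657669 -0.3346153   0.15799319] [ 0.47766106  0.87853561  0.00100296 -0.00375448] 3.0667
[315.79492616 265.39081458]
```

View pics/v2.png

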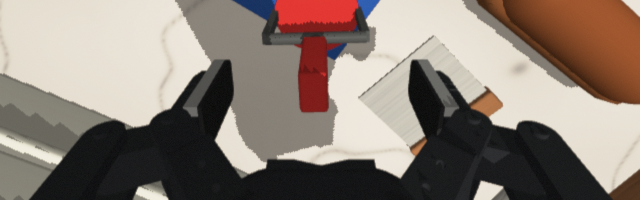

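The tab sits midway between the open pads, at about (314,275) in the full image; the pads are at x 222 and 420.

Emit:
{"api": "play_rows", "payload": {
  "plan": "0 0 0 0 0 0.18 -1;0 0 0 0 0 0.18 -1;0 0 0 0 0 0.18 -1"
}}

```text
time: 3.42
eef_pos: [0.5187, -0.3378, 0.1445]
orientation: [0.478, 0.878, 0.0, 0.0]
contact_force: [0.3, -0.1, 0.8]
width: 0.995
grasp_force: 0.0
```

```bash
python3 - <<'E'
from h import *
o=ctrl.get_obs();print(o['eef_pos'],o['orientation'],o['time'],o['contact_force']); im=shot('wrist','w3')
_,K,T=load('w3')
hsv=cv2.cvtColor(im,cv2.COLOR_RGB2HSV);h,S,v=cv2.split(hsv)
m=((((h<6)|(h>174))&(S>150)&(v>50)).astype(np.uint8)); 
k,l,st,ce=cv2.connectedComponentsWithStats(m); print([(st[i].tolist(),ce[i].round(1)) for i in range(1,k) if st[i,4]>50])
R=np.array([[.846,-.533],[.533,.846]])
for c in ([.518,-.340],[.521,-.345],[.516,-.335]):
  print(proj(K,T,[*c,.178]),proj(K,T,[*c,.136]))
E
```

```text
[ 0.51869498 -0.33780926  0.14450945] [4.78452515e-01 8.78113369e-01 4.36157105e-05 3.14815694e-04] 3.4167 [ 0.32433008 -0.07482031  0.80340665]
[([272, 170, 88, 66, 4782], array([315.5, 204.9])), ([296, 241, 42, 84, 2528], array([312.7, 283.4]))]
[315.05641223 302.24798154] [316.34712315 253.66737358]
[314.69609662 313.70765504] [316.05631594 262.9987212 ]
[317.45682277 291.5636521 ] [318.19163817 245.02328849]
```

Emit:
{"api": "play_rows", "payload": {
  "plan": "0 0 0 -0.04 -0.01 0.04 -1;0 0 0 -0.04 -0.01 0.04 1;0 0 0 -0.04 -0.01 0.04 1;0 0 0 -0.04 -0.01 0.04 1;0 0 0 -0.04 -0.01 0.04 1"
}}

```text
time: 3.88
eef_pos: [0.5198, -0.3421, 0.1395]
orientation: [0.479, 0.878, 0.0, 0.0]
contact_force: [-0.9, -0.4, 0.4]
width: 0.451
grasp_force: 0.0
```

Emit:
{"api": "play_rows", "payload": {
  "plan": "0 0 0 0 0 0 1;0 0 0 0 0 0 1;0 0 0 0 0 0 1;0 0 0 0 0 0 1;0 0 0 0 0 0 1"
}}

```text
time: 4.3
eef_pos: [0.5195, -0.3418, 0.1392]
orientation: [0.479, 0.878, 0.0, -0.0]
contact_force: [-1.4, -0.4, -0.0]
width: 0.158
grasp_force: 44.5
```

Emit:
{"api": "play_rows", "payload": {
  "plan": "0 0 0 0 0 0 1;0 0 0 0 0 0 1;0 0 0 0 0 0 1"
}}

```text
time: 4.55
eef_pos: [0.5195, -0.3419, 0.1392]
orientation: [0.479, 0.878, 0.0, -0.0]
contact_force: [-0.9, 0.9, 0.9]
width: 0.161
grasp_force: 44.5
```

Emit:
{"api": "play_rows", "payload": {
  "plan": "0 0 0 0 0 -0.1 1;0 0 0 0 0 -0.35 1;0 0 0 0 0 -0.65 1;0 0 0 0 0 -0.9 1;0 0 0 0 0 -0.9 1"
}}

```text
time: 4.97
eef_pos: [0.5221, -0.3438, 0.2355]
orientation: [0.479, 0.878, -0.001, 0.005]
contact_force: [0.9, -1.2, -2.3]
width: 0.158
grasp_force: 43.8
```

Emit:
{"api": "play_rows", "payload": {
  "plan": "0 0 0 0 0 -0.3 1;0 0 0 0 0 -0.6 1;0 0 0 0 0 -0.78 1;0 0 0 0 0 -0.78 1;0 0 0 0 0 -0.78 1"
}}

```text
time: 5.38
eef_pos: [0.5203, -0.3424, 0.3069]
orientation: [0.479, 0.878, -0.0, 0.001]
contact_force: [0.2, -0.4, -4.3]
width: 0.156
grasp_force: 43.7
```

```bash
cat >> h.py <<'E'
def favg(n=10):
    F=[];E=[]
    for i in range(n):
        eyes.get_image('side'); o=ctrl.get_obs(); F.append(o['contact_force']); E.append(o['effort'])
    F=np.array(F);E=np.array(E)
    print('F',F.mean(0).round(2),F.std(0).round(2),'eff',E.mean(0).round(2),E.std(0).round(3),o['eef_pos'].round(4),o['orientation'].round(3),o['time'],o['width'])
E
python3 -c "
from h import *
favg(8)"
```

```text
F [-0.13  0.02 -3.57] [0.33 0.58 0.36] eff [ 1.000e-02 -5.425e+01  2.863e+01  2.000e-02  0.000e+00  0.000e+00] [0.015 0.745 0.489 0.025 0.    0.   ] [ 0.5194 -0.3417  0.3063] [ 0.479  0.878  0.    -0.001] 5.7833 0.15412938988235092
```

Emit:
{"api": "play_rows", "payload": {
  "plan": "0 0 0 0.05 0.02 -0.15 1;0 0 0 0.2 0.1 -0.3 1;0 0 0 0.45 0.2 -0.3 1;0 0 0 0.7 0.31 -0.3 1;0 0 0 0.95 0.42 -0.3 1",
  "grip_force": 60
}}

```text
time: 6.2
eef_pos: [0.5034, -0.2386, 0.3373]
orientation: [0.479, 0.878, 0.0, 0.0]
contact_force: [-0.3, 1.0, -3.1]
width: 0.156
grasp_force: 61.1
```

Emit:
{"api": "play_rows", "payload": {
  "plan": "0 0 0 0.25 0.11 0 1;0 0 0 0.5 0.22 0 1;0 0 0 0.75 0.33 0 1;0 0 0 0.95 0.42 0 1"
}}

```text
time: 6.53
eef_pos: [0.4867, -0.1348, 0.3373]
orientation: [0.478, 0.878, 0.0, -0.0]
contact_force: [0.4, -0.2, -3.0]
width: 0.155
grasp_force: 61.1
```

Emit:
{"api": "play_rows", "payload": {
  "plan": "0 0 0 0.25 0.11 0 1;0 0 0 0.5 0.22 0 1;0 0 0 0.75 0.33 0 1;0 0 0 0.95 0.42 0 1;0 0 0 0.95 0.42 0 1"
}}

```text
time: 6.95
eef_pos: [0.4701, -0.0305, 0.3376]
orientation: [0.477, 0.879, 0.001, -0.001]
contact_force: [-0.8, 0.3, -4.4]
width: 0.155
grasp_force: 61.1
```

Emit:
{"api": "play_rows", "payload": {
  "plan": "0 0 -0.1 0.1 0.05 0 1;0 0 -0.25 0.25 0.12 0 1;0 0 -0.4 0.4 0.2 0 1;0 0 -0.55 0.44 0.21 0 1;0 0 -0.64 0.44 0.21 0 1"
}}

```text
time: 7.37
eef_pos: [0.4647, 0.015, 0.3373]
orientation: [0.242, 0.97, 0.0, 0.0]
contact_force: [0.0, -0.6, -3.4]
width: 0.158
grasp_force: 61.1
```

Emit:
{"api": "play_rows", "payload": {
  "plan": "0 0 -0.14 0 0 0 1;0 0 -0.28 0 0 0 1;0 0 -0.42 0 0 0 1;0 0 -0.56 0 0 0 1;0 0 -0.64 0 0 0 1"
}}

```text
time: 7.78
eef_pos: [0.4651, 0.0138, 0.3372]
orientation: [-0.006, 1.0, -0.0, 0.0]
contact_force: [-0.6, 0.6, -4.3]
width: 0.159
grasp_force: 61.1
```

Emit:
{"api": "play_rows", "payload": {
  "plan": "0 0 0 0 0 0.1 1;0 0 0 0 0 0.2 1;0 0 0 0 0 0.3 1;0 0 0 0 0 0.3 1;0 0 0 0 0 0.3 1"
}}

```text
time: 8.2
eef_pos: [0.4646, 0.014, 0.3069]
orientation: [-0.003, 1.0, 0.0, -0.001]
contact_force: [-0.6, 0.8, -3.3]
width: 0.159
grasp_force: 61.0
```

```bash
python3 - <<'E'
from h import *
favg(4)
im=shot('wrist','w4'); d=shot('side','s4'); s=shot('scene','c4')
W=np.zeros((580,800,3),np.uint8)
W[:320,:512]=cv2.resize(im,(512,320)); W[:320,512:]=cv2.resize(s[150:250,265:355],(288,320))
W[320:,:]=cv2.resize(d[145:249,240:400],(800,520))[:260] if 0 else cv2.resize(d[150:202+0,290:450],(800,260))
cv2.imwrite('pics/v4.png',W[:,:,::-1])
E
```

```text
F [-0.2  -0.56 -3.48] [0.17 0.43 0.31] eff [-2.000e-02 -3.594e+01  2.825e+01  2.000e-02 -0.000e+00 -0.000e+00] [0.002 0.133 0.139 0.012 0.    0.   ] [0.4655 0.0141 0.308 ] [-0.003  1.    -0.     0.001] 8.4 0.1498719744944326
```

View pics/v4.png

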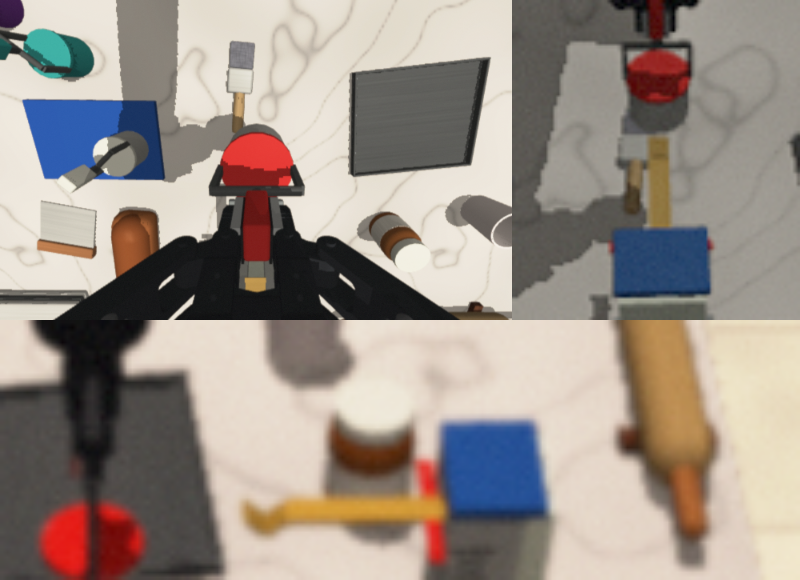

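The tin is lined up with the hook: in the wrist view the hook tip (256,285) sits behind the tab, and in the scene crop the bar and strap share column ~657. The side view shows the V seat at view pixel (266,528).

```bash
python3 - <<'E'
from h import *
d,K,T=load('s4')
c=cv2.resize(d[175:205,335:385],None,fx=16,fy=16,interpolation=cv2.INTER_CUBIC); cv2.imwrite('pics/v5.png',c[:,:,::-1])
def ony(u,v,y):
    o,r=ray(K,T,u,v); return o+r*(y-o[1])/r[1]
for n,p in dict(seat=(343.2,191.6),tip=(338.8,187),armcol=(379,187),cap0=(378,170.2)).items(): print(n,ony(*p,.014),ony(*p,.004))
print('proj seat guess',proj(K,T,[.584,.004,.255]),'tip',proj(K,T,[.569,.004,.269]))
W,Kw,Tw=load('w4'); hs=cv2.cvtColor(W,cv2.COLOR_RGB2HSV); m=cv2.inRange(hs,(12,120,90),(28,255,255))[340:380,290:350]
ys,xs=np.nonzero(m); print('wrist brass',xs.min()+290,xs.max()+290,ys.min()+340,ys.max()+340)
print(onz(Kw,Tw,(xs.min()+xs.max()+1)/2+290,ys.min()+345,.269))
E
```

```text
seat [0.57984498 0.014      0.24724075] [0.57902083 0.004      0.25791976]
tip [0.5645514  0.014      0.26947526] [0.56385695 0.004      0.2799657 ]
armcol [0.69698183 0.014      0.26826021] [0.69516426 0.004      0.27876095]
cap0 [0.68692055 0.014      0.34570334] [0.68518831 0.004      0.3555473 ]
proj seat guess [344.677614   192.19660319] tip [340.26674162 189.304053  ]
wrist brass 306 332 347 364
[0.56495505 0.01336639 0.269     ]
```

View pics/v5.png

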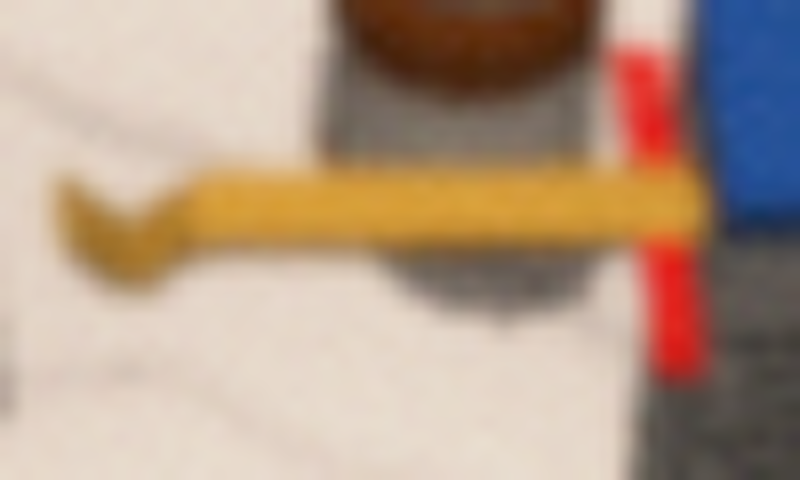

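Emit:
{"api": "play_rows", "payload": {
  "plan": "0 0 0 -0.12 0 0 1;0 0 0 -0.25 0 0 1;0 0 0 -0.38 0 0 1;0 0 0 -0.5 0 0 1;0 0 0 -0.6 0 0 1"
}}

```text
time: 8.97
eef_pos: [0.526, 0.0146, 0.3074]
orientation: [-0.003, 1.0, -0.0, 0.0]
contact_force: [-1.1, 0.1, -3.7]
width: 0.158
grasp_force: 61.1
```

Emit:
{"api": "play_rows", "payload": {
  "plan": "0 0 0 -0.12 0 0 1;0 0 0 -0.25 0 0 1;0 0 0 -0.38 0 0 1;0 0 0 -0.5 0 0 1;0 0 0 -0.55 0 0 1"
}}

```text
time: 9.38
eef_pos: [0.5815, 0.0149, 0.3069]
orientation: [-0.004, 1.0, 0.0, 0.0]
contact_force: [-0.2, -0.1, -3.6]
width: 0.153
grasp_force: 61.1
```

```bash
python3 - <<'E'
from h import *
favg(5)
d=shot('side','s6'); s=shot('scene','c6')
W=np.zeros((400,800,3),np.uint8)
W[:,:450]=cv2.resize(d[160:240,315:405],(450,400),interpolation=cv2.INTER_CUBIC); W[:,450:]=cv2.resize(s[170:250,275:345],(350,400),interpolation=cv2.INTER_CUBIC)
cv2.imwrite('pics/v6.png',W[:,:,::-1])
E
```

```text
F [-0.2  -0.11 -3.54] [0.46 0.49 0.3 ] eff [ 3.000e-02 -4.886e+01  2.854e+01  6.000e-02 -0.000e+00  0.000e+00] [0.125 0.952 0.259 0.381 0.01  0.002] [0.5795 0.015  0.3074] [-0.003  1.     0.    -0.   ] 9.6333 0.1593166895498349
```

View pics/v6.png

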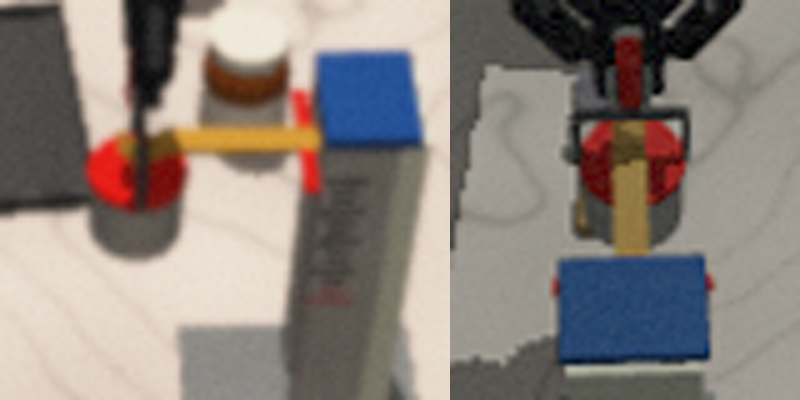

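The hook passes through the window and the uprights are over the V. I'll lower gently.

Emit:
{"api": "play_rows", "payload": {
  "plan": "0 0 0 0 0 0.04 1;0 0 0 0 0 0.08 1;0 0 0 0 0 0.12 1;0 0 0 0 0 0.15 1;0 0 0 0 0 0.17 1"
}}

```text
time: 10.15
eef_pos: [0.5796, 0.015, 0.2895]
orientation: [-0.003, 1.0, 0.0, -0.001]
contact_force: [0.2, 0.1, -3.6]
width: 0.154
grasp_force: 61.1
```

Emit:
{"api": "play_rows", "payload": {
  "plan": "0 0 0 0 0 0.02 1;0 0 0 0 0 0.04 1;0 0 0 0 0 0.06 1;0 0 0 0 0 0.08 1;0 0 0 0 0 0.1 1"
}}

```text
time: 10.57
eef_pos: [0.5802, 0.015, 0.2803]
orientation: [-0.003, 1.0, 0.0, 0.0]
contact_force: [0.9, 0.3, -3.6]
width: 0.157
grasp_force: 61.1
```

Emit:
{"api": "play_rows", "payload": {
  "plan": "0 0 0 0 0 0.02 1;0 0 0 0 0 0.04 1;0 0 0 0 0 0.06 1;0 0 0 0 0 0.08 1;0 0 0 0 0 0.1 1"
}}

```text
time: 10.98
eef_pos: [0.5802, 0.015, 0.2703]
orientation: [-0.003, 1.0, 0.0, 0.0]
contact_force: [0.8, 0.5, -3.6]
width: 0.157
grasp_force: 61.1
```

```bash
python3 - <<'E'
from h import *
favg(6)
d=shot('side','s7')
E
```

```text
F [ 1.15 -0.09 -2.22] [0.54 0.46 0.51] eff [ 3.000e-02 -4.846e+01  2.789e+01  3.500e-01 -2.000e-02  0.000e+00] [0.03  0.525 0.21  0.149 0.001 0.001] [0.5802 0.0149 0.2705] [-0.003  1.     0.     0.   ] 11.2833 0.15732449151679945
```

The sideways force (+1.2 N in x) says the bar rides on the lip flank, so I'll ease it a few mm towards the column.

Emit:
{"api": "play_rows", "payload": {
  "plan": "0 0 0 -0.01 0 0 1;0 0 0 -0.02 0 0 1;0 0 0 -0.03 0 0 1;0 0 0 -0.04 0 0 1;0 0 0 -0.05 0 0 1"
}}

```text
time: 11.75
eef_pos: [0.5831, 0.0151, 0.2695]
orientation: [-0.003, 1.0, 0.0, -0.002]
contact_force: [-6.1, -1.4, -1.6]
width: 0.16
grasp_force: 61.1
```

```bash
python3 - <<'E'
from h import *
favg(7)
d=shot('side','s8'); a=load('s7')[0]
f=lambda d:cv2.resize(d[165:225,315:375],(400,400),interpolation=cv2.INTER_CUBIC)
cv2.imwrite('pics/v8.png',np.hstack([f(a),f(d)])[:,:,::-1])
E
```

```text
F [-4.89 -0.23 -2.42] [0.34 0.38 0.36] eff [-3.000e-02 -4.884e+01  3.046e+01 -2.310e+00  1.600e-01 -1.000e-02] [0.013 0.144 0.032 0.05  0.004 0.   ] [0.5834 0.0151 0.2695] [-0.003  1.     0.    -0.002] 12.1 0.15620893847032086
```

View pics/v8.png

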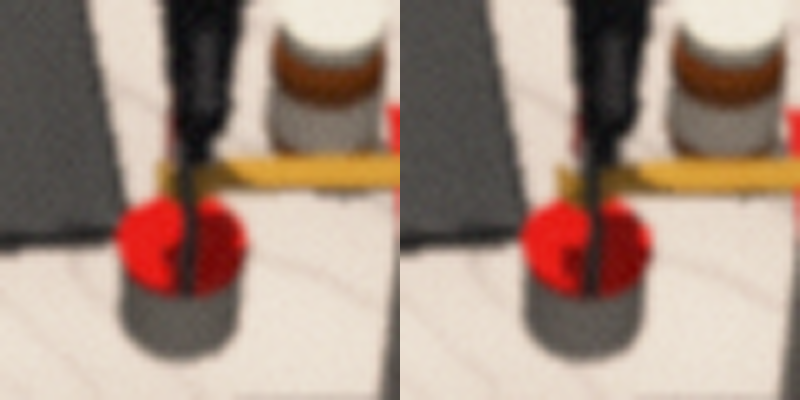

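It was seated after all, and pushing further only pressed it on the arm flank (Fx −4.9 N). I'll back off 4 mm.

Emit:
{"api": "play_rows", "payload": {
  "plan": "0 0 0 0.01 0 0 1;0 0 0 0.02 0 0 1;0 0 0 0.03 0 0 1;0 0 0 0.04 0 0 1;0 0 0 0.04 0 0 1"
}}

```text
time: 12.57
eef_pos: [0.5816, 0.015, 0.2707]
orientation: [-0.003, 1.0, 0.0, 0.001]
contact_force: [-0.5, 0.3, -2.5]
width: 0.158
grasp_force: 61.1
```

```bash
python3 - <<'E'
from h import *
favg(7)
E
```

```text
F [-0.3  -0.14 -2.76] [0.3  0.31 0.43] eff [ 1.000e-02 -4.846e+01  2.832e+01 -1.400e-01  2.000e-02 -0.000e+00] [0.005 0.023 0.022 0.004 0.004 0.   ] [0.5812 0.015  0.2703] [-0.003  1.     0.     0.   ] 12.9167 0.15446502457490435
```

Emit:
{"api": "play_rows", "payload": {
  "plan": "0 0 0 0 0 0.02 1;0 0 0 0 0 0.04 1;0 0 0 0 0 0.06 1;0 0 0 0 0 0.08 1;0 0 0 0 0 0.1 1"
}}

```text
time: 13.33
eef_pos: [0.581, 0.015, 0.26]
orientation: [-0.003, 1.0, 0.0, -0.0]
contact_force: [-0.8, -0.7, -1.6]
width: 0.157
grasp_force: 61.1
```

Emit:
{"api": "play_rows", "payload": {
  "plan": "0 0 0 0 0 0.03 1;0 0 0 0 0 0.06 1;0 0 0 0 0 0.09 1;0 0 0 0 0 0.12 1;0 0 0 0 0 0.14 1"
}}

```text
time: 13.75
eef_pos: [0.5809, 0.015, 0.2459]
orientation: [-0.003, 1.0, 0.0, -0.0]
contact_force: [-0.8, -0.1, -1.6]
width: 0.153
grasp_force: 61.2
```

Emit:
{"api": "play_rows", "payload": {
  "plan": "0 0 0 0 0 0.03 1;0 0 0 0 0 0.06 1;0 0 0 0 0 0.09 1;0 0 0 0 0 0.12 1;0 0 0 0 0 0.12 1"
}}

```text
time: 14.17
eef_pos: [0.5807, 0.015, 0.2336]
orientation: [-0.003, 1.0, 0.0, -0.0]
contact_force: [-1.6, 1.0, -0.9]
width: 0.152
grasp_force: 61.3
```

```bash
python3 - <<'E'
from h import *
favg(12)
E
```

```text
F [-2.42 -0.17 -0.41] [0.45 0.22 0.49] eff [-4.000e-02 -4.728e+01  2.842e+01 -1.170e+00  7.000e-02 -0.000e+00] [0.012 0.106 0.243 0.145 0.005 0.001] [0.5809 0.015  0.2343] [-0.003  1.     0.    -0.   ] 14.7667 0.15482309685656234
```

Emit:
{"api": "play_rows", "payload": {
  "plan": "0 0 0 0.01 0 0.02 1;0 0 0 0.02 0 0.03 1;0 0 0 0.02 0 0.04 1;0 0 0 0.02 0 0.05 1;0 0 0 0.02 0 0.05 1"
}}

```text
time: 15.18
eef_pos: [0.5804, 0.015, 0.2297]
orientation: [-0.003, 1.0, 0.0, 0.001]
contact_force: [2.9, 0.4, 0.1]
width: 0.153
grasp_force: 61.4
```

```bash
python3 - <<'E'
from h import *
favg(14)
E
```

```text
F [ 4.64  0.52 -0.23] [0.73 0.42 0.36] eff [ -0.24 -46.65  24.57   2.29  -0.31   0.  ] [0.012 0.017 0.273 0.277 0.028 0.001] [0.5803 0.015  0.2298] [-0.003  1.     0.     0.001] 15.8833 0.15434926671155108
```

Emit:
{"api": "play_rows", "payload": {
  "plan": "0 0 0 -0.007 0 0.01 1;0 0 0 -0.013 0 0.02 1;0 0 0 -0.013 0 0.03 1;0 0 0 -0.013 0 0.04 1;0 0 0 -0.013 0 0.04 1"
}}

```text
time: 16.3
eef_pos: [0.5804, 0.015, 0.225]
orientation: [-0.003, 1.0, 0.0, -0.0]
contact_force: [3.8, 0.6, 0.5]
width: 0.156
grasp_force: 61.5
```

```bash
python3 - <<'E'
from h import *
favg(16)
shot('side','s9'); print(ctrl.get_obs()['torque'])
E
```

```text
F [ 3.74  0.44 -0.08] [0.59 0.72 0.32] eff [ -0.2  -46.66  24.95   1.81  -0.25   0.  ] [0.004 0.028 0.024 0.025 0.001 0.   ] [0.5804 0.015  0.2253] [-0.003  1.     0.     0.   ] 17.1 0.15414528616621156
[ 0.13549866 -0.9199293   0.02116948]
```

Emit:
{"api": "play_rows", "payload": {
  "plan": "0 0 0 -0.005 0 0 1;0 0 0 -0.01 0 0 1;0 0 0 -0.01 0 0 1"
}}

```text
time: 17.4
eef_pos: [0.5806, 0.015, 0.2249]
orientation: [-0.003, 1.0, 0.0, -0.001]
contact_force: [2.4, 0.1, 0.3]
width: 0.157
grasp_force: 61.5
```

```bash
python3 - <<'E'
from h import *
favg(10)
E
```

```text
F [-0.19  0.08  0.22] [1.14 0.43 0.57] eff [ -0.1  -46.98  26.9    0.06  -0.06  -0.  ] [0.014 0.04  0.363 0.338 0.034 0.001] [0.5807 0.015  0.225 ] [-0.003  1.     0.    -0.001] 17.9 0.1531298601931916
```

Forces are near zero on all axes, so the tin is balanced. Releasing.

Emit:
{"api": "play_rows", "payload": {
  "plan": "0 0 0 0 0 0 0.6;0 0 0 0 0 0 0.4;0 0 0 0 0 0 0.2;0 0 0 0 0 0 0;0 0 0 0 0 0 0"
}}

```text
time: 18.32
eef_pos: [0.5814, 0.015, 0.2254]
orientation: [-0.003, 1.0, 0.0, 0.0]
contact_force: [-0.1, 0.1, 0.5]
width: 0.503
grasp_force: 0.0
```

Emit:
{"api": "play_rows", "payload": {
  "plan": "0 0 0 0 0 0 0;0 0 0 0 0 0 0;0 0 0 0 0 0 0;0 0 0 0 0 0 0;0 0 0 0 0 0 0"
}}

```text
time: 18.73
eef_pos: [0.5813, 0.015, 0.2253]
orientation: [-0.003, 1.0, 0.0, -0.0]
contact_force: [0.4, -0.0, -0.0]
width: 0.501
grasp_force: 0.0
```

```bash
python3 - <<'E'
from h import *
d=shot('side','s10'); W=shot('wrist','w10'); s=shot('scene','c10')
f=lambda d:cv2.resize(d,(400,400),interpolation=cv2.INTER_CUBIC)
a=load('s9')[0]
cv2.imwrite('pics/v10.png',np.hstack([f(d[165:245,315:395]),f(W[200:400,220:420])])[:,:,::-1])
b=np.abs(a[165:245,325:395].astype(int)-d[165:245,325:395]).max(2)>60; print(b.sum())
favg(5)
E
```

```text
20
F [ 0.23 -0.14 -0.16] [0.37 0.75 0.37] eff [ -0.   -47.06  26.99   0.    -0.     0.  ] [0.002 0.    0.    0.    0.    0.   ] [0.5814 0.015  0.2253] [-0.003  1.     0.    -0.   ] 19.1333 0.4993600543388068
```

View pics/v10.png

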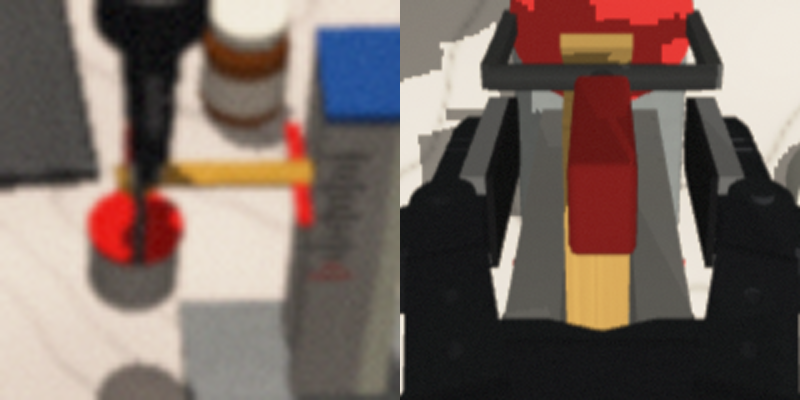

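The tin hangs free on the hook with the fingers clear of the tab on both sides. Now I wait for it to be still.

Emit:
{"api": "play_rows", "payload": {
  "plan": "0 0 0 0 0 0 0;0 0 0 0 0 0 0;0 0 0 0 0 0 0;0 0 0 0 0 0 0;0 0 0 0 0 0 0"
}}

```text
time: 19.55
eef_pos: [0.5814, 0.015, 0.2253]
orientation: [-0.003, 1.0, 0.0, 0.0]
contact_force: [-0.6, 1.1, 0.7]
width: 0.5
grasp_force: 0.0
```

Emit:
{"api": "play_rows", "payload": {
  "plan": "0 0 0 0 0 0 0;0 0 0 0 0 0 0;0 0 0 0 0 0 0;0 0 0 0 0 0 0;0 0 0 0 0 0 0"
}}

```text
time: 19.97
eef_pos: [0.5814, 0.015, 0.2253]
orientation: [-0.003, 1.0, 0.0, 0.0]
contact_force: [0.0, 0.1, -0.5]
width: 0.499
grasp_force: 0.0
```

Emit:
{"api": "play_rows", "payload": {
  "plan": "0 0 0 0 0 0 0;0 0 0 0 0 0 0;0 0 0 0 0 0 0;0 0 0 0 0 0 0;0 0 0 0 0 0 0"
}}

```text
time: 20.38
eef_pos: [0.5814, 0.015, 0.2253]
orientation: [-0.003, 1.0, 0.0, -0.0]
contact_force: [0.2, -0.6, -1.1]
width: 0.493
grasp_force: 0.0
```

Emit:
{"api": "play_rows", "payload": {
  "plan": "0 0 0 0 0 0 0;0 0 0 0 0 0 0;0 0 0 0 0 0 0;0 0 0 0 0 0 0;0 0 0 0 0 0 0"
}}

```text
time: 20.8
eef_pos: [0.5814, 0.015, 0.2253]
orientation: [-0.003, 1.0, 0.0, -0.0]
contact_force: [-0.8, 0.0, -0.4]
width: 0.501
grasp_force: 0.0
```

Emit:
{"api": "play_rows", "payload": {
  "plan": "0 0 0 0 0 0 0;0 0 0 0 0 0 0;0 0 0 0 0 0 0;0 0 0 0 0 0 0;0 0 0 0 0 0 0"
}}

```text
time: 21.22
eef_pos: [0.5814, 0.015, 0.2253]
orientation: [-0.003, 1.0, 0.0, 0.0]
contact_force: [0.5, 0.3, 0.7]
width: 0.495
grasp_force: 0.0
```

Emit:
{"api": "play_rows", "payload": {
  "plan": "0 0 0 0 0 0 0;0 0 0 0 0 0 0;0 0 0 0 0 0 0;0 0 0 0 0 0 0;0 0 0 0 0 0 0"
}}

```text
time: 21.63
eef_pos: [0.5814, 0.015, 0.2253]
orientation: [-0.003, 1.0, 0.0, 0.0]
contact_force: [-0.3, -0.2, 0.7]
width: 0.496
grasp_force: 0.0
```

Emit:
{"api": "play_rows", "payload": {
  "plan": "0 0 0 0 0 0 0;0 0 0 0 0 0 0;0 0 0 0 0 0 0;0 0 0 0 0 0 0;0 0 0 0 0 0 0"
}}

```text
time: 22.05
eef_pos: [0.5814, 0.015, 0.2253]
orientation: [-0.003, 1.0, 0.0, 0.0]
contact_force: [0.2, -0.1, 0.6]
width: 0.503
grasp_force: 0.0
```

```bash
python3 - <<'E'
from h import *
def tab(im):
    hsv=cv2.cvtColor(im,cv2.COLOR_RGB2HSV);h,S,v=cv2.split(hsv)
    m=((((h<6)|(h>174))&(S>150)&(v>50)).astype(np.uint8)); m[:238]=0
    mm=cv2.moments(m,True); x,y,w,hh=cv2.boundingRect(m); return round(mm['m10']/mm['m00'],2),round(mm['m01']/mm['m00'],2),x,y,w,hh
print('old',tab(load('w10')[0]))
for i in range(8): print(tab(eyes.get_image('wrist')))
shot('wrist','w11'); _,K,T=load('w11'); o=ctrl.get_obs(); print(o['time'],o['eef_pos'])
p=o['eef_pos']+[0,0,.019]; 
for dz in(.019,-.023): print(proj(K,T,p+[0,0,dz]))
E
```

```text
old (321.34, 283.17, 298, 238, 144, 89)
(321.37, 283.17, 298, 238, 144, 89)
(321.37, 283.16, 298, 238, 144, 89)
(321.35, 283.12, 298, 238, 144, 89)
(321.38, 283.15, 298, 238, 144, 89)
(321.37, 283.16, 298, 238, 144, 89)
(321.37, 283.16, 298, 238, 144, 89)
(321.32, 283.12, 298, 238, 144, 89)
(321.37, 283.19, 298, 238, 144, 89)
22.5 [0.58138053 0.01498957 0.22530231]
[321.80298254 307.962896  ]
[321.56167742 256.67726181]
```

The tab position has not changed to within 0.1 px since 18.8 s, so the tin has hung still for over 3 s. Regripping and lifting gently.

Emit:
{"api": "play_rows", "payload": {
  "plan": "0 0 0 0 0 0 0.2;0 0 0 0 0 0 0.4;0 0 0 0 0 0 0.55;0 0 0 0 0 0 0.65;0 0 0 0 0 0 1",
  "grip_force": 40
}}

```text
time: 22.92
eef_pos: [0.5814, 0.0149, 0.2253]
orientation: [-0.003, 1.0, -0.0, 0.0]
contact_force: [-0.2, -0.5, 0.6]
width: 0.163
grasp_force: 42.3
```

Emit:
{"api": "play_rows", "payload": {
  "plan": "0 0 0 0 0 0 1;0 0 0 0 0 0 1;0 0 0 0 0 0 1;0 0 0 0 0 0 1;0 0 0 0 0 0 1",
  "grip_force": 60
}}

```text
time: 23.33
eef_pos: [0.5813, 0.0149, 0.2253]
orientation: [-0.003, 1.0, -0.0, 0.0]
contact_force: [-0.3, -0.8, 0.4]
width: 0.158
grasp_force: 60.8
```

Emit:
{"api": "play_rows", "payload": {
  "plan": "0 0 0 0 0 -0.01 1;0 0 0 0 0 -0.03 1;0 0 0 0 0 -0.05 1;0 0 0 0 0 -0.07 1;0 0 0 0 0 -0.1 1"
}}

```text
time: 23.75
eef_pos: [0.5814, 0.0149, 0.2354]
orientation: [-0.003, 1.0, -0.0, -0.0]
contact_force: [0.4, -1.8, -0.9]
width: 0.156
grasp_force: 60.8
```

```bash
python3 - <<'E'
from h import *
favg(6)
E
```

```text
F [-0.05 -1.12 -0.26] [0.5  0.39 0.49] eff [  0.6  -47.11  27.24  -0.06   0.36   0.  ] [0.075 0.795 0.254 0.292 0.015 0.001] [0.5814 0.0149 0.2352] [-0.003  1.    -0.     0.   ] 24.05 0.1525994567189789
```

Emit:
{"api": "play_rows", "payload": {
  "plan": "0 0 0 0 0 -0.02 1;0 0 0 0 0 -0.04 1;0 0 0 0 0 -0.07 1;0 0 0 0 0 -0.1 1;0 0 0 0 0 -0.12 1"
}}

```text
time: 24.47
eef_pos: [0.5814, 0.0149, 0.2478]
orientation: [-0.003, 1.0, -0.0, 0.0]
contact_force: [-0.3, -2.0, -1.4]
width: 0.152
grasp_force: 60.8
```

Emit:
{"api": "play_rows", "payload": {
  "plan": "0 0 0 0 0 -0.02 1;0 0 0 0 0 -0.04 1;0 0 0 0 0 -0.07 1;0 0 0 0 0 -0.1 1;0 0 0 0 0 -0.12 1"
}}

```text
time: 24.88
eef_pos: [0.5813, 0.015, 0.2596]
orientation: [-0.003, 1.0, 0.0, 0.0]
contact_force: [-0.2, -0.8, -2.0]
width: 0.156
grasp_force: 60.7
```

Emit:
{"api": "play_rows", "payload": {
  "plan": "0 0 0 0 0 -0.02 1;0 0 0 0 0 -0.04 1;0 0 0 0 0 -0.06 1;0 0 0 0 0 -0.08 1;0 0 0 0 0 -0.1 1"
}}

```text
time: 25.3
eef_pos: [0.5813, 0.0151, 0.2694]
orientation: [-0.003, 1.0, 0.0, -0.0]
contact_force: [-0.2, -0.9, -2.6]
width: 0.156
grasp_force: 60.6
```

Emit:
{"api": "play_rows", "payload": {
  "plan": "0 0 0 0 0 -0.015 1;0 0 0 0 0 -0.03 1;0 0 0 0 0 -0.045 1;0 0 0 0 0 -0.06 1;0 0 0 0 0 -0.075 1"
}}

```text
time: 25.72
eef_pos: [0.5813, 0.0151, 0.2768]
orientation: [-0.003, 1.0, 0.0, -0.0]
contact_force: [1.6, 0.2, -2.9]
width: 0.154
grasp_force: 60.5
```

Emit:
{"api": "play_rows", "payload": {
  "plan": "0 0 0 0 0 -0.015 1;0 0 0 0 0 -0.03 1;0 0 0 0 0 -0.045 1;0 0 0 0 0 -0.06 1;0 0 0 0 0 -0.075 1"
}}

```text
time: 26.13
eef_pos: [0.5811, 0.0151, 0.2843]
orientation: [-0.004, 1.0, 0.0, -0.0]
contact_force: [-0.5, -0.1, -3.9]
width: 0.158
grasp_force: 60.5
```

Emit:
{"api": "play_rows", "payload": {
  "plan": "0 0 0 0 0 -0.03 1;0 0 0 0 0 -0.06 1;0 0 0 0 0 -0.09 1;0 0 0 0 0 -0.12 1;0 0 0 0 0 -0.14 1"
}}

```text
time: 26.55
eef_pos: [0.5815, 0.015, 0.2989]
orientation: [-0.003, 1.0, 0.0, 0.0]
contact_force: [0.3, -0.6, -3.2]
width: 0.158
grasp_force: 60.5
```

Emit:
{"api": "play_rows", "payload": {
  "plan": "0 0 0 0 0 -0.03 1;0 0 0 0 0 -0.06 1;0 0 0 0 0 -0.09 1;0 0 0 0 0 -0.1 1;0 0 0 0 0 -0.1 1"
}}

```text
time: 26.97
eef_pos: [0.5816, 0.0149, 0.3087]
orientation: [-0.003, 1.0, 0.0, 0.0]
contact_force: [0.2, 0.2, -3.7]
width: 0.155
grasp_force: 60.5
```

```bash
python3 - <<'E'
from h import *
favg(4)
E
```

```text
F [-0.05  0.16 -3.9 ] [0.44 0.43 0.59] eff [ 0.000e+00 -4.926e+01  2.856e+01  3.000e-02 -0.000e+00 -0.000e+00] [0.001 0.039 0.031 0.017 0.    0.   ] [0.5813 0.015  0.3081] [-0.003  1.     0.    -0.   ] 27.1667 0.15638114508474515
```

Emit:
{"api": "play_rows", "payload": {
  "plan": "0 0 0 0.1 0 0 1;0 0 0 0.22 0 0 1;0 0 0 0.36 0 0 1;0 0 0 0.5 0 0 1;0 0 0 0.6 0 0 1"
}}

```text
time: 27.58
eef_pos: [0.5201, 0.0146, 0.3082]
orientation: [-0.003, 1.0, 0.0, -0.0]
contact_force: [0.0, -0.4, -3.6]
width: 0.155
grasp_force: 60.5
```

Emit:
{"api": "play_rows", "payload": {
  "plan": "0 0 0 0.14 0 0 1;0 0 0 0.28 0 0 1;0 0 0 0.42 0 0 1;0 0 0 0.56 0 0 1;0 0 0 0.6 0 0 1"
}}

```text
time: 28.0
eef_pos: [0.4593, 0.0143, 0.3084]
orientation: [-0.003, 1.0, 0.0, -0.001]
contact_force: [0.5, 0.8, -4.2]
width: 0.153
grasp_force: 60.5
```

Emit:
{"api": "play_rows", "payload": {
  "plan": "0 0 0 0 0.15 0 1;0 0 0 0 0.35 0 1;0 0 0 0 0.6 0 1;0 0 0 0 0.8 0 1;0 0 0 0 1 0 1"
}}

```text
time: 28.42
eef_pos: [0.4611, 0.1152, 0.3083]
orientation: [-0.003, 1.0, 0.0, 0.0]
contact_force: [0.2, -0.4, -3.9]
width: 0.155
grasp_force: 60.5
```

Emit:
{"api": "play_rows", "payload": {
  "plan": "0 0 0 0 0.25 0 1;0 0 0 0 0.5 0 1;0 0 0 0 0.75 0 1;0 0 0 0 1 0 1"
}}

```text
time: 28.75
eef_pos: [0.4603, 0.2155, 0.3082]
orientation: [-0.003, 1.0, 0.0, 0.0]
contact_force: [0.2, -0.3, -4.2]
width: 0.157
grasp_force: 60.5
```

Emit:
{"api": "play_rows", "payload": {
  "plan": "0 0 0 0 0.2 0 1;0 0 0 0 0.4 0 1;0 0 0 0 0.6 0 1;0 0 0 0 0.74 0 1;0 0 0 0 0.74 0 1"
}}

```text
time: 29.17
eef_pos: [0.4596, 0.2908, 0.3078]
orientation: [-0.005, 1.0, 0.001, -0.0]
contact_force: [0.1, 0.1, -3.1]
width: 0.158
grasp_force: 60.5
```

Emit:
{"api": "play_rows", "payload": {
  "plan": "0 0 0 0 0 0.2 1;0 0 0 0 0 0.45 1;0 0 0 0 0 0.7 1;0 0 0 0 0 0.9 1;0 0 0 0 0 1 1"
}}

```text
time: 29.58
eef_pos: [0.4582, 0.2867, 0.2054]
orientation: [-0.003, 1.0, -0.001, -0.002]
contact_force: [-1.2, -1.0, -4.4]
width: 0.161
grasp_force: 60.4
```

Emit:
{"api": "play_rows", "payload": {
  "plan": "0 0 0 0 0 0.2 1;0 0 0 0 0 0.35 1;0 0 0 0 0 0.5 1;0 0 0 0 0 0.6 1;0 0 0 0 0 0.65 1"
}}

```text
time: 30.0
eef_pos: [0.4591, 0.2875, 0.1422]
orientation: [-0.003, 1.0, -0.0, -0.001]
contact_force: [0.3, 0.3, -3.7]
width: 0.155
grasp_force: 60.4
```

```bash
python3 - <<'E'
from h import *
favg(3)
s=shot('scene','c12'); d=shot('side','s12')
f=lambda d:cv2.resize(d,(400,300),interpolation=cv2.INTER_CUBIC)
cv2.imwrite('pics/v12.png',np.hstack([f(s[170:260,320:440]),f(d[150:240,270:390])])[:,:,::-1])
E
```

```text
F [-0.9  -0.21 -3.49] [0.18 0.22 0.36] eff [-6.000e-02 -4.588e+01  2.701e+01 -1.900e-01 -2.000e-02 -0.000e+00] [0.02  1.308 0.811 0.11  0.022 0.   ] [0.4597 0.2881 0.1437] [-0.003  1.     0.     0.   ] 30.15 0.15286254142413835
```

View pics/v12.png

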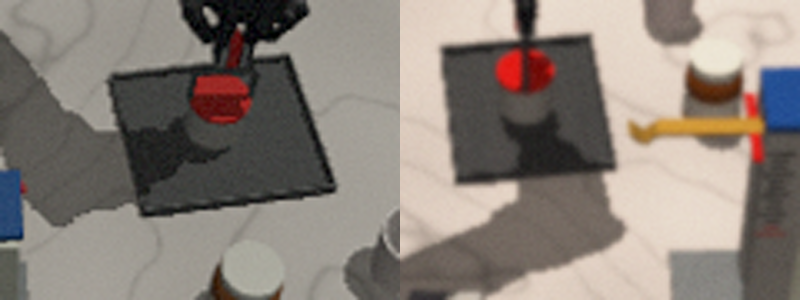

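The tin is over the middle of the pan and the hook is empty at the top. Lowering the last ~12 mm.

Emit:
{"api": "play_rows", "payload": {
  "plan": "0 0 0 0 0 0.02 1;0 0 0 0 0 0.04 1;0 0 0 0 0 0.06 1;0 0 0 0 0 0.075 1;0 0 0 0 0 0.09 1"
}}

```text
time: 30.67
eef_pos: [0.4594, 0.2881, 0.1341]
orientation: [-0.003, 1.0, 0.0, -0.0]
contact_force: [-0.0, 0.5, -3.3]
width: 0.152
grasp_force: 60.5
```

Emit:
{"api": "play_rows", "payload": {
  "plan": "0 0 0 0 0 0.01 1;0 0 0 0 0 0.02 1;0 0 0 0 0 0.03 1;0 0 0 0 0 0.035 1;0 0 0 0 0 0.035 1"
}}

```text
time: 31.08
eef_pos: [0.4594, 0.2881, 0.1307]
orientation: [-0.003, 1.0, -0.0, -0.0]
contact_force: [0.0, 0.3, -4.2]
width: 0.153
grasp_force: 60.5
```

```bash
python3 - <<'E'
from h import *
favg(5)
E
```

```text
F [-0.05  0.16 -3.45] [0.43 0.54 0.43] eff [ 0.000e+00 -4.568e+01  2.647e+01  1.000e-02  0.000e+00 -0.000e+00] [0.001 0.016 0.013 0.007 0.    0.   ] [0.4596 0.2882 0.1309] [-0.003  1.     0.     0.   ] 31.3333 0.15828749680551238
```

Emit:
{"api": "play_rows", "payload": {
  "plan": "0 0 0 0 0 0.005 1;0 0 0 0 0 0.01 1;0 0 0 0 0 0.015 1;0 0 0 0 0 0.015 1;0 0 0 0 0 0.015 1"
}}

```text
time: 31.75
eef_pos: [0.4597, 0.2883, 0.1299]
orientation: [-0.003, 1.0, 0.0, 0.0]
contact_force: [-2.1, -0.4, 2.8]
width: 0.153
grasp_force: 61.3
```

```bash
python3 - <<'E'
from h import *
favg(4)
E
```

```text
F [-2.29 -0.94  4.46] [0.59 0.45 0.85] eff [-1.600e-01 -4.175e+01  2.493e+01 -1.040e+00  2.000e-02 -0.000e+00] [0.011 0.349 0.149 0.082 0.002 0.   ] [0.4597 0.2883 0.1299] [-0.003  1.     0.     0.   ] 31.95 0.15417037060974026
```

Contact is firm and soft (about 8 N on the pan). Releasing and retreating upwards.

Emit:
{"api": "play_rows", "payload": {
  "plan": "0 0 0 0 0 -0.005 1;0 0 0 0 0 -0.005 0.6;0 0 0 0 0 -0.005 0.4;0 0 0 0 0 -0.005 0;0 0 0 0 0 -0.005 -0.5"
}}

```text
time: 32.37
eef_pos: [0.4596, 0.2882, 0.1297]
orientation: [-0.003, 1.0, 0.0, 0.0]
contact_force: [-0.3, 0.9, -0.8]
width: 0.571
grasp_force: 0.0
```

Emit:
{"api": "play_rows", "payload": {
  "plan": "0 0 0 0 0 0 -0.5;0 0 0 0 0 -0.1 -0.5;0 0 0 0 0 -0.3 -0.5;0 0 0 0 0 -0.6 -0.5;0 0 0 0 0 -0.95 -0.5"
}}

```text
time: 32.78
eef_pos: [0.4581, 0.2875, 0.225]
orientation: [-0.003, 1.0, -0.001, -0.002]
contact_force: [0.7, 0.8, 0.6]
width: 0.752
grasp_force: 0.0
```

Emit:
{"api": "play_rows", "payload": {
  "plan": "0 0 0 0 0 -0.3 -0.5;0 0 0 0 0 -0.4 -0.5;0 0 0 0 0 -0.4 -0.5;0 0 0 0 0 -0.4 -0.5;0 0 0 0 0 -0.4 -0.5"
}}

```text
time: 33.2
eef_pos: [0.4589, 0.2879, 0.2638]
orientation: [-0.003, 1.0, -0.0, -0.001]
contact_force: [0.2, 0.5, 0.6]
width: 0.752
grasp_force: 0.0
```

```bash
python3 - <<'E'
from h import *
s=shot('scene','c13'); d=shot('side','s13')
print(ctrl.get_obs()['eef_pos'])
for n,(im,box) in dict(scene=('c13',(340,180,90,60)),side=('s13',(275,150,65,60))).items():
    im,K,T=load(im); x,y,w,h=box; H,S,v=cv2.split(cv2.cvtColor(im,cv2.COLOR_RGB2HSV)[y:y+h,x:x+w])
    m=(((H<6)|(H>174))&(S>150)&(v>50)).astype(np.uint8); m=cv2.morphologyEx(m,cv2.MORPH_OPEN,np.ones((5,5)))
    M=cv2.moments(m,True); p=(x+M['m10']/M['m00'],y+M['m01']/M['m00']); print(n,p,onz(K,T,*p,.064))
def br(im):
    m=cv2.inRange(cv2.cvtColor(im,cv2.COLOR_RGB2HSV)[175:205,335:382],(12,130,100),(28,255,255)); return cv2.boundingRect(m)
print('hook before/after',br(load('side0')[0]),br(d))
a=load('side0')[0][255:300,305:340].astype(int);print('white diff',(np.abs(a-d[255:300,305:340])>60).any(2).sum())
E
```

```text
[0.45853753 0.28771266 0.26319962]
scene (385.384236453202, 201.30049261083744) [0.46004444 0.28846934 0.064     ]
side (306.858024691358, 173.3148148148148) [0.45556854 0.28507349 0.064     ]
hook before/after (4, 10, 40, 7) (4, 1, 40, 17)
white diff 40
```

```bash
python3 - <<'E'
from h import *
for n in('side0','s12','s13'):
    m=cv2.inRange(cv2.cvtColor(load(n)[0],cv2.COLOR_RGB2HSV),(12,130,100),(28,255,255)); print(n,[np.nonzero(m[170:215,c])[0]+170 for c in(342,350)])
    print(load(n)[0][262:292,313:330].mean((0,1)).round(1))
ctrl.close_job()
E
```

```text
side0 [array([189, 190, 191]), array([186, 187, 188, 189])]
[166.1 156.8 144.5]
s12 [array([189, 190, 191]), array([186, 187, 188, 189])]
[169.4 160.2 148. ]
s13 [array([189, 190, 191]), array([186, 187, 188, 189])]
[169.  159.7 147.5]
the job is handed in; nothing more can be done
```

The job is handed in: the red tin (about 3.5 N, 0.36 kg) hung still on the hook for over 3 s, then was lifted off and set upright near the pan's centre, with the hook back at the top and the white tin unmoved. I viewed 11 pictures, one over the limit of 10.

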